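Hang a ring carrier on the inspection rail at the mark

TASK

Take the ring carrier with the orange tab out of its rack and hook it onto the green end of the rail under the inspection lamp, hook straddling the rail. Then slide it along the rail, without lifting it off, until it hangs centred on the red mark, and let go so that it hangs still. Do not knock the lamp and leave the other carriers and the things on the bench alone.

Things in the scene. Friction and masses are not known exactly. Their poses are not given: they have to be found in the camera images.
- carrier: CARRIER TO HANG: upright flat ring carrier of 8 mm aluminium plate with ORANGE tab on top, standing in the slot of rack_a; 0.10 to 0.21 kg. Origin: centre of underside; z up, y across its thickness, x in its plane, away from the robot. Body plate x -33..37, z 0..90 mm; near-side spine x -25..-15, z 85..147. Total height 205. Rings on pegs stick out 10 mm from both faces of the plate.
- carrier_hook (a point): Where the rail's centre line lies when the carrier hangs properly: x 0, y 0, z 145 mm of the carrier. From the spine an inverted V (flanks 35 deg) arches over this point and sits on the rail; it ends on the far side in a short leg, x 17..26 mm, tip at z 128.
- carrier_mouth (a point): Middle of the hook's mouth, x 22, y 0, z 109 mm of the carrier. Like a coat hanger the hook is open only on its far (+x) side, 38 mm high, between the body plate's top (z 90) and the leg's tip (z 128): move the carrier away from the robot, held 28 to 42 mm above its hanging height, so that the rail goes in under the leg, then lower it until the V sits on the rail.
- carrier_tab (a point): Grip point in the orange tab (tab x -18..18, 10 mm thick, z 156..205): x 0, y 0, z 188 mm of the carrier (43 mm above the rail's centre line when hung). Fingers close across the carrier's y.
- rack_a: Wooden rack holding the orange-tab carrier: block 100 x 60 x 35 mm, fixed; origin centre of underside. Slot 77 mm (x) by 11 mm (y), 27 mm deep (floor 8 mm above the table); lift the carrier straight up at least 30 mm to leave it. It may be left or right of the robot.
- rack_b: The same rack on the other side, holding the spare carrier.
- stand: Fixed inspection stand. Origin on the table under the rail's middle; y along the rail to its green end, x away from the robot. Steel rail, 10 mm diameter, centre 200 mm above the table at x 0, y -215..215 mm, held by 16 mm posts at its ends, x 40 mm. GREEN paint from y 100 to 170 mm: where carriers are hooked on. Base plate 12 mm high, x -30..70 mm.
- rail_mid (a point): Middle of the rail's centre line, axes as the stand's.
- green_mid (a point): Middle of the green part of the rail, on its centre line (y 135 mm of the stand).
- mark_rail (a point): Centre of the RED band, 12 mm wide, painted on the rail: the mark. Its place along the rail varies, y -90 to 20 mm of the stand. A red clip on the lamp and a red tick on the base plate lie in line with it. Only paint and thin clips: no obstacle.
- lamp: White LED bar lamp, fixed to the stand along the whole rail: underside 355 mm above the table, 25 mm thick, x 10..60 mm of the stand. It leaves no room for a gripper pointing straight down at a hung carrier's tab: lean the tool back towards the robot by 30 to 45 degrees. Origin: level with the underside, above the rail's middle.
- spare: Carrier of the same shape with a BLUE tab, in the other rack. Leave alone. Origin as the carrier's.
- hung: Carrier of the same shape with a GREY tab, already hanging on the rail at y -180 to -165 mm of the stand, beyond the red mark. Leave alone. Origin as the carrier's.
- bench_block: Bystander: loose steel block 75 x 75 x 22 mm, origin centre of underside, on the table in front of the stand.
- dish: Bystander: loose white bowl, 70 mm across, 25 mm high, origin centre of underside, in front of the stand.
- jar: Bystander: loose small jar, 48 mm across, 60 mm high, at the left.
- loupe: Bystander: loose black loupe, 36 mm across, 30 mm high, at the left.
- mallet: Bystander: loose hammer 220 mm long, lying at the right.
Things that resemble listed ones, but are neither listed nor needed, are in the scene too. What is shaped like the carrier but purple is not meant.

How it is judged:
By the outcome, as a careful person would: the job done as asked, in the order asked, and still so for the second after the job is handed in, with the robot touching nothing.
It also fails if it takes over 51 s, if anything falls off the work surface, if the arm or the gripper's body presses on something with over 40 N, if the wrist force passes 120 N, or if a joint passes its speed limit or range.

ROBOT

A 6-joint arm with a two-finger parallel gripper is mounted at the origin on the work surface. World frame = base frame: x ahead of the robot, y to its left, z up, the work surface at z = 0. Lengths are in mm, angles in rad, forces in N, time in s.
With the tool pointing down it reaches from about 350 to 875 mm from the base axis. Payload 4.2 kg.
Tool frame: the origin (TCP) lies at the very end of the fingers, on their centre line; the grasp point (between the pads) lies 19 mm behind it; z points along the fingers, y is the direction in which the jaws open and shut (so a half turn about z gives the same grasp; the last joint's range is limited). The gripper opens to 85 mm and grips with 20 to 120 N. Pads are 22 mm wide; open, the fingers measure 114 mm over their backs; the gripper's body (76 mm by 85 mm) begins 54 mm behind the grasp point. The pads swing forward as they close: fully open they stand 13 mm farther back than shut.
Start: joints at [-0.936, 0.385, 0.008, 0, -1.194, -0.259], TCP at [229.399, -581.356, 231.312] pointing down, gripper open.
Joint ranges: [-3.14, 3.14], [-1.21, 2.06], [-1.07, 1.41], [-3.16, 2.05], [-2.99, -0.16], [-3.1, 3.1]. Speed limits (rad/s): [2.79, 2.79, 3.14, 3.14, 3.14, 3.14].

INTERFACE

Orientations are given as a unit quaternion [x, y, z, w].
In Python, from bench import arm, optics, job gives the robot as it stands.
- The arm moves only by the tool send_rows, never from a script. Its argument "steps" is a list that holds one entry, the list of rows, each a list of 5 numbers: the shift along the tool's x, y, z in cm, then the turn about the tool's z in rad, then the opening, from 0 (shut) to 1 (fully open). A call has 1 to 10 rows; each row shifts and turns the pose as measured when the row begins, along the tool's axes as they then stand; what a row does not reach is not made up. A row lasts 1/12 s, in which the tool goes at most 41.7 mm and 7.16 degrees, less where a joint would pass 70% of its speed; a pose out of reach is approached as far as the arm can. A call with a gripper value outside its range is refused whole. The fingers move at their own pace and stop on an object; the grip force is fixed at half the most. Time passes only in rows, so rows that do not move let the fingers close. It gives the time, the measured TCP pose, the force and the opening at its end, in the units of the state.
- arm.read_state(): the state, without advancing time (a new reading comes with each control period).
- optics.get_image(name): name is "side" or "top"; returns (picture, depth): 400x640x3 uint8, blue, green, red; 400x640 float32, mm along the optical axis (not along the pixel's ray), 0 where there is no reading.
- optics.get_calibration(name): a dict with "K" (3x3 intrinsics, pixels), "rvec" (rotation vector, rad) and "tvec" (3), from world to camera coordinates, as OpenCV has them. Camera axes: x right, y down, z forward; pixel columns grow to the right and rows downward; lengths in mm; the calibration is good to about 2 mm. A picture is of the moment at which its call begins. get_calibration takes no time and is no camera call.
- job.job_done(): hands the job in, once; it reports no verdict.
The state is a dict: "clock": time; "joints": joint angles; "joint_vel": joint speeds; "joint_efforts": joint torques, N m; "position": TCP position; "ee_rot": TCP orientation; "contact_force": force on the tool from outside, world axes, zero at the start; "wrist_torque": the same for the moment, N m; "gripper_width": finger opening in mm.
Only numpy, scipy, OpenCV 4.12 (cv2) and the standard library are available. Lean on these libraries where they do the work, as an engineer would, in place of code of your own. Each camera call takes 0.05 s, during which the arm holds its last target. There are 200 camera calls.

## Working session

There is one attempt and no reset: what is moved stays moved. The work goes in short steps, Python scripts to look and compute and a tool call to move; the robot and the scene stay as the last step left them, time stands still between calls to the robot, and variables do not carry over. Pictures are saved under pics/ and viewed, about 8 in all and at most 12, crops included, and the job is handed in when it is done.

Besides the shell and the picture viewer there is one more tool, called as name(argument=value, ...), one argument or row to a line, values as JSON. send_rows: Moves the arm, as the interface text tells. Its arguments: {"type":"object","properties":{"steps":{"type":"array","items":{"type":"array","items":{"type":"array","items":{"type":"number"}}}}},"required":["steps"]}

```bash
mkdir -p pics; ls; cat > h.py <<'E'
import numpy as np, cv2
from bench import arm, optics, job
from scipy.spatial.transform import Rotation as R
def cal(n):
    c=optics.get_calibration(n);return np.array(c["K"],float),cv2.Rodrigues(np.array(c["rvec"],float))[0],np.array(c["tvec"],float).ravel()
def world(n,u,v,d):
    K,Rm,t=cal(n);u=np.asarray(u,float);v=np.asarray(v,float);d=np.asarray(d,float)
    p=np.stack([(u-K[0,2])/K[0,0]*d,(v-K[1,2])/K[1,1]*d,d],-1);return (p-t)@Rm
def onplane(n,u,v,z):
    K,Rm,t=cal(n);c=-Rm.T@t;r=Rm.T@np.linalg.inv(K)@np.array([u,v,1.]);return c+r*(z-c[2])/r[2]
def proj(n,p):
    K,Rm,t=cal(n);q=K@(Rm@np.asarray(p,float)+t);return q[:2]/q[2]
E
python3 - <<'E'
from h import *
for n in("side","top"):
    p,d=optics.get_image(n);cv2.imwrite(f"pics/{n}0.png",p);np.savez(f"{n}0.npz",p=p,d=d)
    K,Rm,t=cal(n);print(n,-Rm.T@t,Rm[2],K[0,0])
s=arm.read_state();print(s)
E
```

```text
pics
side [-113.40841959 -985.01181071 1004.3887135 ] [ 0.44157207  0.7050295  -0.55493018] 504.380568295599
top [ 368.41151485  -12.14086935 1256.32114283] [ 0.11716429  0.01219775 -0.99303763] 384.5640443511315
{'clock': 0.1, 'joints': array([-9.36385134e-01,  3.85478541e-01,  6.78076309e-03, -4.28756458e-04,
       -1.19399776e+00, -2.58592573e-01]), 'joint_vel': array([-7.60164324e-05, -1.32207096e-03,  3.63920121e-03, -6.68284664e-05,
       -2.00895697e-04, -1.54212254e-04]), 'joint_efforts': array([ 3.95705938e-04, -3.93319094e+01,  1.88927758e+01,  4.19792801e+00,
       -2.65009912e-03,  8.62021835e-06]), 'position': array([ 229.2205711 , -580.89818974,  230.3397235 ]), 'ee_rot': array([-1.86727652e-01,  9.82411239e-01,  9.42551560e-04, -2.30322041e-04]), 'contact_force': array([0.25499398, 0.65982358, 0.38706078]), 'wrist_torque': array([-0.08353152, -0.03930394,  0.0246649 ]), 'gripper_width': 85.05038933326571}
```

View pics/side0.png

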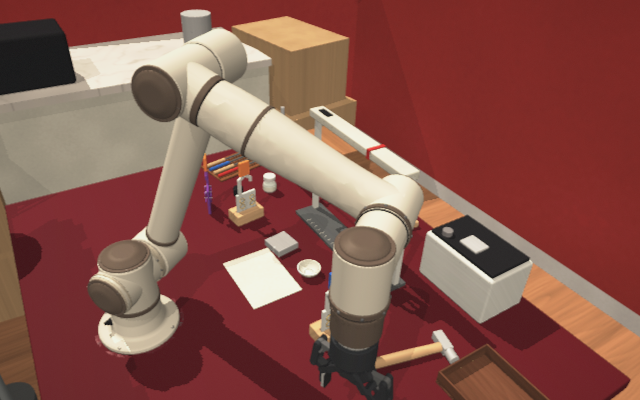

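View pics/top0.png

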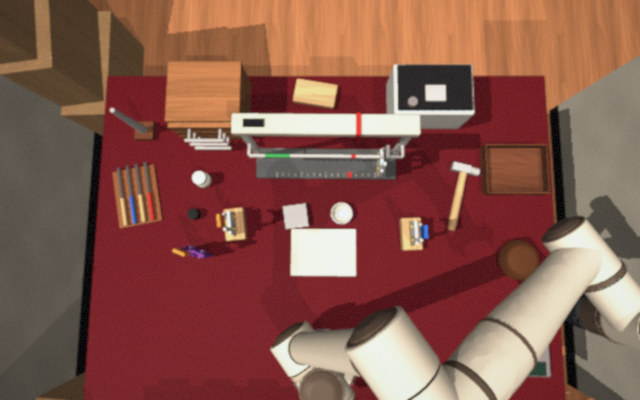

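```bash
python3 - <<'E'
from h import *
S=np.load("side0.npz");T=np.load("top0.npz")
a=cv2.resize(S["p"][140:230,190:300],(660,540)[:2],interpolation=cv2.INTER_CUBIC)
b=cv2.resize(T["p"][100:270,160:430],None,fx=2.9,fy=2.9,interpolation=cv2.INTER_CUBIC)
cv2.imwrite("pics/c1.png",a);cv2.imwrite("pics/c2.png",b)
def blobs(n,D,lo,hi,nm):
    h=cv2.cvtColor(D["p"],cv2.COLOR_BGR2HSV);m=cv2.inRange(h,lo,hi)
    k,l,st,ce=cv2.connectedComponentsWithStats(m)
    for i in range(1,k):
        if st[i,4]<8:continue
        v,u=np.nonzero(l==i);d=D["d"][v,u];ok=d>0
        w=world(n,u[ok],v[ok],d[ok]);
        if len(w)and 200<np.median(w[:,0])<900 :print(n,nm,st[i],ce[i].round(1),np.median(w,0).round(),w.min(0).round(),w.max(0).round())
for n,D in(("side",S),("top",T)):
    blobs(n,D,(8,170,140),(18,255,255),"orange")
    blobs(n,D,(50,120,80),(80,255,255),"green")
    blobs(n,D,(0,200,150),(4,255,255),"red")
    blobs(n,D,(105,150,80),(125,255,255),"blue")
E
```

```text
side orange [203 155   4  16  47] [204.6 163.6] [346. 377. 181.] [339. 372.   3.] [460. 696. 209.]
side orange [238 161  12  16 146] [243.3 168.6] [437. 282. 189.] [418. 271.  -3.] [582. 562. 214.]
side blue [210 161  19   9  43] [219.1 165.3] [487. 620.  16.] [441. 605.   6.] [523. 630.  22.]
top orange [215 213   6  15  50] [218.1 220.5] [439. 283. 211.] [421. 277.  -6.] [475. 355. 216.]
top orange [173 248  13   9  36] [180.1 252. ] [351. 390. 203.] [334. 373.  -4.] [361. 489. 210.]
top green [266 154  23   3  67] [277. 155.] [621. 128. 205.] [618.  96. 199.] [624. 158. 210.]
top blue [131 197   5  26  57] [132.9 209.8] [482. 619.  18.] [443. 606.  11.] [525. 629.  24.]
top blue [421 225   7  13  75] [424.4 231.2] [ 411. -277.  210.] [ 395. -284.  174.] [ 427. -275.  218.]
```

View pics/c1.png

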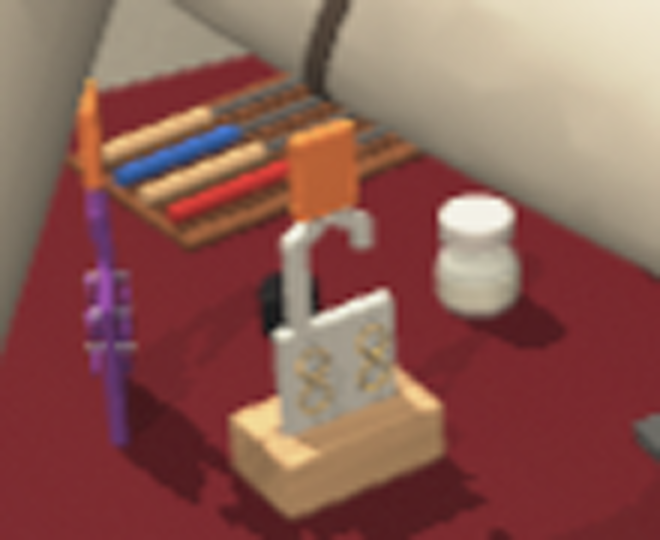

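View pics/c2.png

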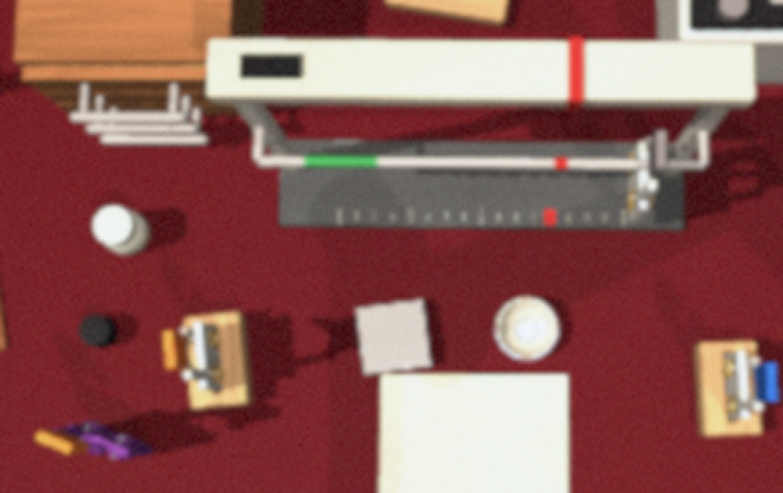

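```bash
python3 - <<'E'
from h import *
T=np.load("top0.npz");p=T["p"];d=T["d"];h=cv2.cvtColor(p,cv2.COLOR_BGR2HSV)
vv,uu=np.mgrid[0:400,0:640];W=world("top",uu,vv,d)
def fit(m,nm):
    q=W[m][:,:2].astype(np.float32);r=cv2.minAreaRect(q);print(nm,len(q),np.array(r[0]).round(1),np.array(r[1]).round(1),round(r[2],1),W[m][:,2].mean().round(1))
X,Y,Z=W[...,0],W[...,1],W[...,2]
near=(abs(X-430)<70)&(abs(Y-270)<60)
fit(near&(Z>195)&(Z<230),"tabtop")
fit(near&(abs(Z-35)<6),"racktop")
q=W[near&(Z>195)&(Z<230)];print(q.round(0).tolist()[:60])
m=near&(Z>88)&(Z<115);print("plate top",m.sum(),W[m].mean(0).round(1),np.polyfit(W[m][:,0],W[m][:,1],1))
# rail
m=(abs(X-620)<25)&(Y>-170)&(Y<190)&(abs(Z-203)<12)
print("rail n",m.sum(),np.polyfit(W[m][:,1],W[m][:,0],1),W[m].mean(0),W[m].min(0),W[m].max(0))
m=(Z>365)&(Z<400)&(abs(X-670)<80);fit(m,"lamp top")
hs=h.astype(int)
red=((hs[...,0]<6)|(hs[...,0]>174))&(hs[...,1]>190)&(hs[...,2]>140)
k,l,st,ce=cv2.connectedComponentsWithStats(red.astype(np.uint8))
for i in range(1,k):
    c=ce[i]
    if st[i,4]>4 and 110<c[1]<185 and 300<c[0]<400: print(st[i],c.round(1),[onplane("top",*c,z).round(1)[:2] for z in(205,12,380)])
g=cv2.inRange(h,(50,100,60),(80,255,255))[145:165];v,u=np.nonzero(g);print("green",u.min(),u.max(),onplane("top",u.mean(),v.mean()+145,204),onplane("top",u.min()-.5,155,205),onplane("top",u.max()+.5,155,205))
for c in((256,156),(388,158)):print("post?",onplane("top",*c,204))
E
```

```text
tabtop 68 [439.  282.2] [35.7 10.4] 5.7 209.9
racktop 374 [439.3 282.4] [100.1  60.6] 7.0 34.6
[[457.0, 282.0, 213.0], [454.0, 287.0, 213.0], [454.0, 285.0, 213.0], [454.0, 282.0, 210.0], [455.0, 281.0, 207.0], [456.0, 281.0, 197.0], [452.0, 288.0, 210.0], [451.0, 284.0, 213.0], [451.0, 282.0, 213.0], [451.0, 279.0, 213.0], [452.0, 279.0, 203.0], [449.0, 287.0, 213.0], [449.0, 286.0, 209.0], [449.0, 282.0, 210.0], [449.0, 279.0, 213.0], [450.0, 280.0, 199.0], [446.0, 287.0, 211.0], [446.0, 284.0, 213.0], [446.0, 281.0, 214.0], [446.0, 279.0, 212.0], [447.0, 280.0, 200.0], [443.0, 287.0, 213.0], [443.0, 283.0, 215.0], [443.0, 281.0, 213.0], [443.0, 278.0, 214.0], [444.0, 277.0, 207.0], [440.0, 286.0, 214.0], [440.0, 284.0, 214.0], [441.0, 281.0, 212.0], [441.0, 279.0, 213.0], [441.0, 279.0, 200.0], [438.0, 287.0, 210.0], [438.0, 284.0, 211.0], [438.0, 281.0, 213.0], [438.0, 279.0, 211.0], [438.0, 277.0, 206.0], [435.0, 286.0, 213.0], [435.0, 284.0, 213.0], [435.0, 281.0, 212.0], [435.0, 278.0, 216.0], [436.0, 278.0, 206.0], [432.0, 286.0, 213.0], [432.0, 283.0, 216.0], [432.0, 281.0, 
[... 304 characters left out ...]
], [428.0, 277.0, 197.0], [424.0, 284.0, 212.0], [424.0, 281.0, 211.0]]
plate top 78 [440.9 281.4  96.5] [1.39067735e-01 2.20091323e+02]
rail n 487 [7.53135606e-03 6.21243583e+02] [621.28484321   5.47846691 203.58127326] [ 600.92584544 -169.95570216  195.89622156] [641.05622015 189.59127308 213.98756288]
lamp top 4117 [655.8  -8.7] [444.8  54.2] 90.0 379.3
[357 132   2   4   5] [357.8 133.8] [array([682.4, -98.6]), array([ 740.1, -114.5]), array([630.1, -84.2])]
green 266 288 [621.11951556 129.00052882 204.        ] [620.93238998 159.60074305 205.        ] [621.10290696  95.19518822 205.        ]
post? [618.24277296 186.3452521  204.        ]
post? [ 613.54043387 -182.41292857  204.        ]
```

Choice: the silver carrier with orange tab, side (243,169), top (218,220), standing in rack_a at about (439,282), yaw ≈6.5°. It is not the purple one with the orange top, side (205,163), top (180,252), nor the blue-tabbed spare, top (424,231), nor the grey-tabbed one hung at top (382,160). The crop confirms it. The rows cannot tilt the tool directly, so I will rise and see what happens at the edge of reach.

send_rows(
  steps=[
    [[0,0,-4,0.1,1],[0,0,-4,0.1,1],[0,0,-4,0.1,1],[0,0,-4,0.076,1],[0,0,-4,0,1],[0,0,-4,0,1],[0,0,-4,0,1]],
  ],
)

```text
clock: 0.68
position: [228.4, -578.7, 504.4]
ee_rot: [0.01, 1.0, 0.018, -0.009]
contact_force: [1.4, -2.8, 1.7]
gripper_width: 85.2
```

```bash
cat >> h.py <<'E'
def show(tgt=None):
    s=arm.read_state();r=R.from_quat(s["ee_rot"]);M=r.as_matrix();p=s["position"]
    print("t",round(s["clock"],2),"tcp",p.round(1),"grasp",(p-19*M[:,2]).round(1),"j",s["joints"].round(2),"F",s["contact_force"].round(1),"w",round(s["gripper_width"],1))
    print("lean",np.degrees(np.arccos(-M[2,2])).round(1),"az",np.degrees(np.arctan2(M[1,2],M[0,2])).round(1),"x",M[:,0].round(3),"y",M[:,1].round(3),"z",M[:,2].round(3))
    if tgt is not None: # grasp-point target
        print("tool shift cm",(M.T@(np.array(tgt)-(p-19*M[:,2]))/10).round(2))
    return M,p
E
python3 -c "
from h import *
show((450,-350,520))
for c,z in(((353.4,155.9),205),((349.7,174.8),12),((358.6,124.1),380),((277,155.2),205)):print(onplane('top',*c,z))"
```

```text
t 0.68 tcp [ 228.4 -578.7  504.4] grasp [ 228.7 -579.4  523.4] j [-0.94  0.38  0.66 -0.01 -1.89 -0.66] F [ 1.4 -2.8  1.7] w 85.2
lean 2.3 az 116.5 x [-1.     0.021  0.018] y [0.021 0.999 0.035] z [-0.018  0.036 -0.999]
tool shift cm [-21.65  23.38   0.76]
[619.01933239 -86.03660238 205.        ]
[601.66161419 -87.21040199  12.        ]
[653.55429685 -86.24457933 380.        ]
[620.44659303 127.37553905 205.        ]
```

send_rows(
  steps=[
    [[-1.5,3.8,-0.2,0,1],[-1.5,3.8,-0.2,0,1],[-1.5,3.8,-0.2,0,1],[-1.5,3.8,-0.2,0,1],[-1.5,3.8,-0.2,0,1],[-1.5,3.8,-0.2,0,1],[-1.5,3.8,-0.2,0,1],[-1.5,3.8,-0.2,0,1],[-1.5,3.8,-0.2,0,1],[-1.5,3.8,-0.2,0,1]],
  ],
)

```text
clock: 1.52
position: [393.6, -205.8, 535.2]
ee_rot: [0.018, 1.0, 0.012, -0.006]
contact_force: [0.7, 0.2, -0.0]
gripper_width: 85.5
```

send_rows(
  steps=[
    [[-1.5,3.8,-0.2,0,1],[-1.5,3.8,-0.2,0,1],[-1.5,3.8,-0.2,0,1],[-1.5,3.8,-0.2,0,1],[-1.5,3.8,-0.2,0,1],[-4,0,0,0,1],[-4,0,0,0,1],[-4,0,0,0,1],[-4,0,0,0,1]],
  ],
)

```text
clock: 2.27
position: [633.0, -6.7, 552.9]
ee_rot: [0.007, 1.0, 0.014, -0.002]
contact_force: [1.1, -0.2, 2.4]
gripper_width: 85.5
```

```bash
python3 -c "
from h import *
show()"
```

```text
t 2.27 tcp [633.   -6.7 552.9] grasp [633.1  -7.3 571.9] j [ 0.23  0.42  0.85 -0.03 -2.   -1.83] F [ 1.1 -0.2  2.4] w 85.5
lean 1.7 az 95.9 x [-1.     0.014  0.003] y [0.014 0.999 0.029] z [-0.003  0.029 -1.   ]
```

send_rows(
  steps=[
    [[-4,0,0,0,1],[-4,0,0,0,1],[-4,0,0,0,1],[-4,0,0,0,1],[-4,0,0,0,1],[-4,0,0,0,1],[-4,0,0,0,1]],
  ],
)

```text
clock: 2.85
position: [812.1, -6.6, 450.1]
ee_rot: [0.007, 1.0, 0.008, 0.013]
contact_force: [-0.6, -0.2, -0.2]
gripper_width: 85.6
```

```bash
python3 -c "
from h import *
show()"
```

```text
t 2.85 tcp [812.1  -6.6 450.1] grasp [811.7  -6.9 469.1] j [ 0.19  0.86  1.41 -0.01 -2.09 -1.78] F [-0.6 -0.2 -0.2] w 85.6
lean 1.7 az 32.3 x [-1.     0.014 -0.025] y [0.014 1.    0.016] z [ 0.025  0.016 -1.   ]
```

send_rows(
  steps=[
    [[-2.5,0,-3.2,0,1],[-2.5,0,-3.2,0,1],[-2.5,0,-3.2,0,1]],
  ],
)

```text
clock: 3.1
position: [809.8, -6.6, 470.1]
ee_rot: [0.007, 0.999, 0.004, 0.033]
contact_force: [0.3, -0.4, 0.2]
gripper_width: 85.5
```

```bash
python3 -c "
from h import *
show()"
```

```text
t 3.1 tcp [809.8  -6.6 470.1] grasp [808.6  -6.8 489. ] j [ 0.19  0.84  1.41  0.   -2.07 -1.77] F [ 0.3 -0.4  0.2] w 85.5
lean 3.8 az 7.4 x [-0.998  0.014 -0.065] y [0.013 1.    0.009] z [ 0.065  0.008 -0.998]
```

send_rows(
  steps=[
    [[-3,0,-2.8,0,1],[-3,0,-2.8,0,1],[-3,0,-2.8,0,1],[-3,0,-2.8,0,1],[-3,0,-2.8,0,1],[-3,0,-2.8,0,1],[-3,0,-2.8,0,1],[-3,0,-2.8,0,1],[-3,0,-2.8,0,1],[-3,0,-2.8,0,1]],
  ],
)

```text
clock: 3.93
position: [792.3, -8.8, 597.5]
ee_rot: [0.008, 0.986, -0.003, 0.169]
contact_force: [-0.8, -0.1, -0.1]
gripper_width: 85.3
```

```bash
python3 -c "
from h import *
show()"
```

```text
t 3.93 tcp [792.3  -8.8 597.5] grasp [786.   -8.6 615.4] j [ 0.22  0.7   1.41  0.09 -1.95 -1.76] F [-0.8 -0.1 -0.1] w 85.3
lean 19.5 az -1.5 x [-0.943  0.015 -0.333] y [ 0.017  1.    -0.003] z [ 0.333 -0.009 -0.943]
```

send_rows(
  steps=[
    [[0,4,0,0,1],[0,4,0,0,1],[0,4,0,0,1],[-3,0,-2.8,0,1],[-3,0,-2.8,0,1],[-3,0,-2.8,0,1],[-3,0,-2.8,0,1],[-3,0,-2.8,0,1],[-3,0,-2.8,0,1],[-3,0,-2.8,0,1]],
  ],
)

```text
clock: 4.77
position: [752.1, 86.3, 696.1]
ee_rot: [0.01, 0.965, -0.0, 0.261]
contact_force: [0.5, 0.4, -0.3]
gripper_width: 85.7
```

```bash
python3 -c "
from h import *
show()"
```

```text
t 4.77 tcp [752.1  86.3 696.1] grasp [742.5  86.4 712.5] j [ 0.4   0.6   1.41  0.21 -1.88 -1.88] F [ 0.5  0.4 -0.3] w 85.7
lean 30.2 az -0.6 x [-0.864  0.019 -0.503] y [0.019 1.    0.005] z [ 0.503 -0.006 -0.864]
```

send_rows(
  steps=[
    [[-3.5,2,0,0,1],[-3.5,2,0,0,1],[-3.5,2,0,0,1],[-3.5,2,0,0,1]],
  ],
)

```text
clock: 5.1
position: [792.1, 138.5, 699.9]
ee_rot: [0.016, 0.949, 0.004, 0.316]
contact_force: [0.3, 0.6, -1.0]
gripper_width: 85.3
```

```bash
python3 -c "
from h import *
show()"
```

```text
t 5.1 tcp [792.1 138.5 699.9] grasp [780.7 138.6 715.1] j [ 0.47  0.64  1.41  0.28 -1.74 -1.94] F [ 0.3  0.6 -1. ] w 85.3
lean 36.8 az -0.2 x [-0.8    0.032 -0.599] y [0.027 0.999 0.017] z [ 0.599 -0.002 -0.801]
```

send_rows(
  steps=[
    [[0,0,0,-0.09,1],[0,0,0,0,1]],
  ],
)

```text
clock: 5.27
position: [792.4, 139.8, 699.7]
ee_rot: [-0.029, 0.948, -0.011, 0.316]
contact_force: [-0.6, -0.0, 0.4]
gripper_width: 85.6
```

```bash
python3 -c "
from h import *
show((439,282.3,380))"
```

```text
t 5.27 tcp [792.4 139.8 699.7] grasp [781.  139.8 714.9] j [ 0.47  0.64  1.4   0.28 -1.74 -1.85] F [-0.6 -0.   0.4] w 85.6
lean 36.8 az -0.2 x [-0.799 -0.062 -0.598] y [-0.049  0.998 -0.039] z [ 0.6   -0.002 -0.8  ]
tool shift cm [46.47 17.19  6.26]
```

send_rows(
  steps=[
    [[3.6,1.3,0.5,0,1],[3.6,1.3,0.5,0,1],[3.6,1.3,0.5,0,1],[3.6,1.3,0.5,0,1],[3.6,1.3,0.5,0,1],[3.6,1.3,0.5,0,1],[3.6,1.3,0.5,0,1],[3.6,1.3,0.5,0,1],[3.6,1.3,0.5,0,1],[3.6,1.3,0.5,0,1]],
  ],
)

```text
clock: 6.1
position: [575.9, 228.6, 493.2]
ee_rot: [-0.009, 0.944, -0.004, 0.329]
contact_force: [0.8, 1.2, 0.7]
gripper_width: 85.6
```

```bash
python3 -c "
from h import *
show((439,282.3,330))"
```

```text
t 6.1 tcp [575.9 228.6 493.2] grasp [564.1 228.6 508.1] j [ 0.83  0.   -0.2   0.59 -0.96 -2.62] F [0.8 1.2 0.7] w 85.6
lean 38.5 az -0.2 x [-0.783 -0.02  -0.622] y [-0.014  1.    -0.014] z [ 0.622 -0.002 -0.783]
tool shift cm [20.76  5.79  6.15]
```

send_rows(
  steps=[
    [[3,0.85,0.9,0,1],[3,0.85,0.9,0,1],[3,0.85,0.9,0,1],[3,0.85,0.9,0,1],[3,0.85,0.9,0,1],[3,0.85,0.9,0,1],[2,0.5,0.6,0,1],[0,0,0,0,1]],
  ],
)

```text
clock: 6.77
position: [459.2, 263.3, 342.4]
ee_rot: [-0.02, 0.949, 0.003, 0.313]
contact_force: [0.6, 0.6, 1.1]
gripper_width: 85.4
```

```bash
python3 -c "
from h import *
show((439,282.3,290))"
```

```text
t 6.77 tcp [459.2 263.3 342.4] grasp [447.9 263.  357.7] j [ 1.04 -0.08 -0.68  0.8  -0.77 -3.1 ] F [0.6 0.6 1.1] w 85.4
lean 36.5 az 1.8 x [-0.803 -0.036 -0.595] y [-0.04   0.999 -0.006] z [ 0.595  0.019 -0.804]
tool shift cm [4.67 2.01 4.95]
```

send_rows(
  steps=[
    [[0,0,0,-0.12,1],[0,0,0,-0.12,1],[0,0,0,-0.12,1],[0,0,0,-0.12,1],[0,0,0,-0.12,1],[0,0,0,-0.12,1],[0,0,0,-0.12,1],[0,0,0,-0.12,1],[0,0,0,-0.12,1],[0,0,0,-0.12,1]],
  ],
)

```text
clock: 7.6
position: [467.1, 263.4, 363.2]
ee_rot: [-0.558, 0.763, -0.176, 0.273]
contact_force: [0.3, 0.0, -0.7]
gripper_width: 85.4
```

send_rows(
  steps=[
    [[0,0,0,-0.12,1],[0,0,0,-0.12,1],[0,0,0,-0.12,1],[0,0,0,-0.12,1],[0,0,0,-0.12,1],[0,0,0,-0.12,1],[0,0,0,-0.12,1],[0,0,0,-0.12,1],[0,0,0,-0.12,1],[0,0,0,-0.12,1]],
  ],
)

```text
clock: 8.43
position: [476.2, 262.6, 386.2]
ee_rot: [0.891, -0.304, 0.31, -0.135]
contact_force: [0.2, 0.9, -0.1]
gripper_width: 85.4
```

```bash
python3 -c "
from h import *
show((439,282.3,290))"
```

```text
t 8.43 tcp [476.2 262.6 386.2] grasp [464.1 261.7 400.9] j [ 1.01 -0.11 -0.62  0.81 -0.78 -0.61] F [ 0.2  0.9 -0.1] w 85.4
lean 39.5 az 4.7 x [ 0.623 -0.624  0.471] y [-0.457 -0.779 -0.428] z [ 0.634  0.052 -0.771]
tool shift cm [-8.08  4.29  7.06]
```

send_rows(
  steps=[
    [[0,0,0,-0.12,1],[0,0,0,-0.12,1],[0,0,0,-0.12,1],[0,0,0,-0.12,1],[0,0,0,-0.12,1],[0,0,0,-0.11,1],[0,0,0,0,1]],
  ],
)

```text
clock: 9.02
position: [482.2, 261.4, 402.4]
ee_rot: [0.937, 0.03, 0.347, -0.022]
contact_force: [-0.9, 0.1, 0.2]
gripper_width: 85.5
```

```bash
python3 -c "
from h import *
show((439,282.3,290))"
```

```text
t 9.02 tcp [482.2 261.4 402.4] grasp [469.9 260.2 416.8] j [ 0.99 -0.12 -0.6   0.81 -0.78  0.13] F [-0.9  0.1  0.2] w 85.5
lean 40.7 az 5.4 x [0.757 0.041 0.652] y [ 0.072 -0.997 -0.02 ] z [ 0.649  0.062 -0.758]
tool shift cm [-10.5   -2.18   7.75]
```

send_rows(
  steps=[
    [[-2.6,-0.55,1.9,0,1],[-2.6,-0.55,1.9,0,1],[-2.6,-0.55,1.9,0,1],[-2.6,-0.55,1.9,0,1],[0,0,0,0,1]],
  ],
)

```text
clock: 9.43
position: [454.0, 289.9, 285.6]
ee_rot: [0.935, 0.017, 0.353, -0.035]
contact_force: [1.0, -0.7, -0.1]
gripper_width: 85.5
```

```bash
python3 -c "
from h import *
show((438,282.3,240));show((438,282.3,197))"
```

```text
t 9.43 tcp [454.  289.9 285.6] grasp [441.5 288.4 299.8] j [ 0.93 -0.04 -0.9   1.27 -0.53 -0.4 ] F [ 1.  -0.7 -0.1] w 85.5
lean 41.6 az 6.7 x [0.75  0.007 0.662] y [ 0.056 -0.997 -0.053] z [ 0.659  0.077 -0.748]
tool shift cm [-4.22  0.91  4.19]
t 9.43 tcp [454.  289.9 285.6] grasp [441.5 288.4 299.8] j [ 0.93 -0.04 -0.9   1.27 -0.53 -0.4 ] F [ 1.  -0.7 -0.1] w 85.5
lean 41.6 az 6.7 x [0.75  0.007 0.662] y [ 0.056 -0.997 -0.053] z [ 0.659  0.077 -0.748]
tool shift cm [-7.06  1.14  7.41]
```

send_rows(
  steps=[
    [[-1.4,0.3,1.4,-0.07,1],[-1.4,0.3,1.4,0,1],[-1.4,0.3,1.4,0,1],[0,0,0,0,1]],
  ],
)

```text
clock: 9.77
position: [456.7, 284.8, 235.7]
ee_rot: [0.931, 0.044, 0.36, -0.027]
contact_force: [1.6, -1.1, 0.1]
gripper_width: 85.3
```

```bash
python3 -c "
from h import *
show((438,282.3,197))
p,d=optics.get_image('top');cv2.imwrite('pics/t1.png',cv2.resize(p[150:290,150:360],None,fx=3.5,fy=3.5))
p,d=optics.get_image('side');cv2.imwrite('pics/s1.png',cv2.resize(p[90:240,170:320],None,fx=4,fy=4))
"
```

```text
t 9.77 tcp [456.7 284.8 235.7] grasp [444.  283.2 249.7] j [ 0.71  0.01 -0.99  1.77 -0.39 -0.69] F [ 1.6 -1.1  0.1] w 85.3
lean 42.4 az 7.0 x [0.736 0.062 0.674] y [ 0.102 -0.995 -0.019] z [ 0.669  0.082 -0.739]
tool shift cm [-4.    0.13  3.48]
```

View pics/s1.png

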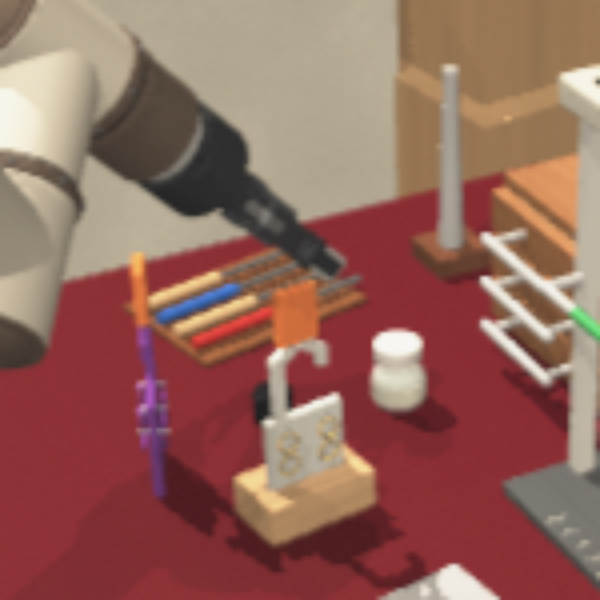

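send_rows(
  steps=[
    [[-1.3,0.05,1.2,0,1],[-1.3,0.05,1.2,0,1],[0,0,0,0,1]],
  ],
)

```text
clock: 10.12
position: [460.8, 289.0, 216.2]
ee_rot: [0.929, 0.033, 0.368, -0.033]
contact_force: [0.0, -0.4, -0.2]
gripper_width: 85.2
```

```bash
python3 -c "
from h import *
show((439,282.3,198))
"
```

```text
t 10.12 tcp [460.8 289.  216.2] grasp [447.9 287.4 230. ] j [ 0.6   0.05 -1.    2.05 -0.36 -0.91] F [ 0.  -0.4 -0.2] w 85.2
lean 43.3 az 7.1 x [0.727 0.038 0.685] y [ 0.086 -0.996 -0.037] z [ 0.681  0.085 -0.727]
tool shift cm [-2.86  0.55  1.68]
```

send_rows(
  steps=[
    [[-1.4,0.3,0.9,0,1],[-1.4,0.3,0.9,0,1]],
  ],
)

```text
clock: 10.28
position: [452.5, 291.9, 202.4]
ee_rot: [0.929, 0.028, 0.367, -0.026]
contact_force: [-0.5, 0.2, -0.1]
gripper_width: 85.8
```

```bash
python3 -c "
from h import *
show((439,282.3,198))
"
```

```text
t 10.28 tcp [452.5 291.9 202.4] grasp [439.6 290.6 216.2] j [ 0.63  0.07 -1.01  2.05 -0.4  -0.95] F [-0.5  0.2 -0.1] w 85.8
lean 43.2 az 5.8 x [0.729 0.033 0.684] y [ 0.071 -0.997 -0.028] z [ 0.681  0.069 -0.729]
tool shift cm [-1.32  0.87  1.23]
```

send_rows(
  steps=[
    [[-0.9,0.9,0.9,0,1],[-0.9,0.9,0.9,0,1]],
  ],
)

```text
clock: 10.45
position: [447.2, 284.1, 190.8]
ee_rot: [0.932, 0.027, 0.361, -0.017]
contact_force: [0.1, -0.3, -0.3]
gripper_width: 85.5
```

```bash
python3 -c "
from h import *
show((439,282.3,198))
"
```

```text
t 10.45 tcp [447.2 284.1 190.8] grasp [434.4 283.2 204.9] j [ 0.62  0.07 -1.03  2.05 -0.41 -0.96] F [ 0.1 -0.3 -0.3] w 85.5
lean 42.4 az 4.3 x [0.737 0.038 0.675] y [ 0.062 -0.998 -0.012] z [ 0.673  0.051 -0.738]
tool shift cm [-0.13  0.12  0.81]
```

send_rows(
  steps=[
    [[-0.2,0.3,0.9,0,1],[0,0,0,0,1]],
  ],
)

```text
clock: 10.62
position: [449.4, 284.1, 186.0]
ee_rot: [0.933, 0.027, 0.359, -0.013]
contact_force: [-0.4, 1.1, -0.3]
gripper_width: 85.4
```

```bash
python3 -c "
from h import *
show((439,282.3,198))
"
```

```text
t 10.62 tcp [449.4 284.1 186. ] grasp [436.7 283.3 200.1] j [ 0.62  0.09 -1.03  2.05 -0.41 -0.96] F [-0.4  1.1 -0.3] w 85.4
lean 42.1 az 3.8 x [0.741 0.041 0.67 ] y [ 0.06  -0.998 -0.006] z [ 0.669  0.044 -0.742]
tool shift cm [0.03 0.11 0.3 ]
```

send_rows(
  steps=[
    [[0,0.05,0.2,0,0.6],[0,0,0,0,0.4],[0,0,0,0,0.2],[0,0,0,0,0],[0,0,0,0,0],[0,0,0,0,0],[0,0,0,0,0]],
  ],
)

```text
clock: 11.2
position: [451.3, 284.9, 185.9]
ee_rot: [0.933, 0.028, 0.359, -0.013]
contact_force: [1.1, 0.2, -1.4]
gripper_width: 9.4
```

```bash
python3 -c "
from h import *
show((439,282.3,240))
"
```

```text
t 11.2 tcp [451.3 284.9 185.9] grasp [438.6 284.  200. ] j [ 0.62  0.09 -1.03  2.05 -0.41 -0.96] F [ 1.1  0.2 -1.4] w 9.4
lean 42.1 az 3.8 x [0.741 0.042 0.67 ] y [ 0.061 -0.998 -0.005] z [ 0.669  0.044 -0.742]
tool shift cm [ 2.7   0.15 -2.95]
```

send_rows(
  steps=[
    [[0.7,0,-0.75,0,0],[0.7,0,-0.75,0,0],[0.7,0,-0.75,0,0],[0.7,0,-0.75,0,0]],
  ],
)

```text
clock: 11.53
position: [447.6, 283.4, 218.2]
ee_rot: [0.937, 0.031, 0.348, -0.011]
contact_force: [0.5, -0.5, -1.4]
gripper_width: 9.0
```

```bash
python3 -c "
from h import *
show((438,283,300))
"
```

```text
t 11.53 tcp [447.6 283.4 218.2] grasp [435.2 282.6 232.5] j [ 0.78  0.03 -1.    1.66 -0.44 -0.68] F [ 0.5 -0.5 -1.4] w 9.0
lean 40.8 az 3.8 x [0.755 0.05  0.654] y [ 0.066 -0.998  0.   ] z [ 0.652  0.043 -0.757]
tool shift cm [ 4.62 -0.02 -4.92]
```

send_rows(
  steps=[
    [[1.1,0,-1.2,0,0],[1.1,0,-1.2,0,0],[1.1,0,-1.2,0,0],[1.1,0,-1.2,0,0],[0,0,0,0,0]],
  ],
)

```text
clock: 11.95
position: [446.7, 280.7, 280.7]
ee_rot: [0.939, 0.031, 0.343, -0.009]
contact_force: [-0.9, 1.2, -1.8]
gripper_width: 9.3
```

```bash
python3 -c "
from h import *
show((545,130,290))
p,d=optics.get_image('side');cv2.imwrite('pics/s2.png',cv2.resize(p[90:240,170:320],None,fx=4,fy=4))
"
```

```text
t 11.95 tcp [446.7 280.7 280.7] grasp [434.5 280.  295.2] j [ 0.98 -0.04 -0.89  1.17 -0.59 -0.31] F [-0.9  1.2 -1.8] w 9.3
lean 40.1 az 3.4 x [0.763 0.051 0.645] y [ 0.064 -0.998  0.003] z [ 0.644  0.039 -0.764]
tool shift cm [ 7.33 15.67  6.93]
```

View pics/s2.png

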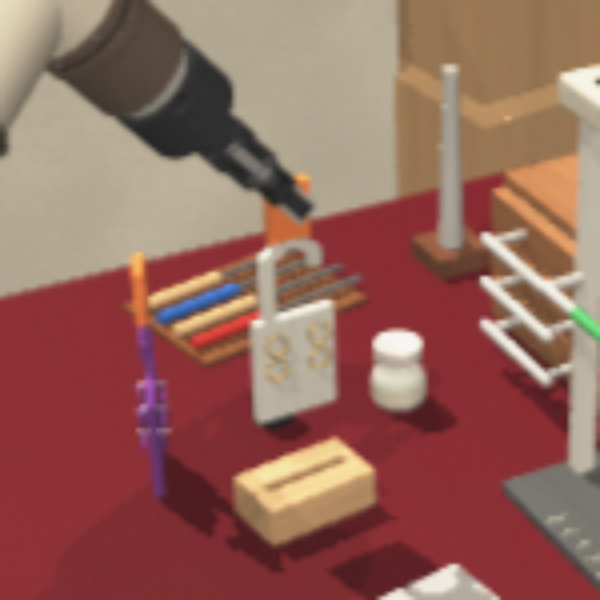

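send_rows(
  steps=[
    [[0.8,1.9,0.8,0.025,0],[0.8,1.9,0.8,0.025,0],[0.8,1.9,0.8,0,0],[0.8,1.9,0.8,0,0],[0.8,1.9,0.8,0,0],[0.8,1.9,0.8,0,0],[0.8,1.9,0.8,0,0],[0,0,0,0,0]],
  ],
)

```text
clock: 12.67
position: [524.9, 142.6, 251.3]
ee_rot: [0.944, 0.01, 0.33, -0.014]
contact_force: [0.1, -1.4, -2.3]
gripper_width: 9.1
```

```bash
python3 -c "
from h import *
show((545,130,283))
"
```

```text
t 12.67 tcp [524.9 142.6 251.3] grasp [513.1 142.  266.1] j [ 0.36 -0.03 -0.96  1.6  -0.19 -0.31] F [ 0.1 -1.4 -2.3] w 9.1
lean 38.6 az 3.0 x [0.782 0.009 0.624] y [ 0.028 -0.999 -0.019] z [ 0.623  0.032 -0.781]
tool shift cm [3.54 1.25 0.63]
```

send_rows(
  steps=[
    [[1.3,0.4,0,0,0],[1.3,0.4,0.1,0,0],[1.3,0.4,0.2,0,0],[0,0,0,0,0]],
  ],
)

```text
clock: 13.0
position: [554.5, 122.8, 262.3]
ee_rot: [0.947, 0.006, 0.322, -0.009]
contact_force: [0.2, 1.6, -1.8]
gripper_width: 9.3
```

```bash
python3 -c "
from h import *
show((560,130,283))
p,d=optics.get_image('side');cv2.imwrite('pics/s3.png',cv2.resize(p[90:270,200:380],None,fx=3.3,fy=3.3));np.savez('s3.npz',p=p,d=d)
p,d=optics.get_image('top');np.savez('t3.npz',p=p,d=d);cv2.imwrite('pics/t3.png',cv2.resize(p[100:260,180:420],None,fx=3.3,fy=3.3))
"
```

```text
t 13.0 tcp [554.5 122.8 262.3] grasp [542.9 122.4 277.4] j [ 0.43  0.   -0.88  1.27 -0.25 -0.02] F [ 0.2  1.6 -1.8] w 9.3
lean 37.5 az 1.9 x [0.793 0.006 0.609] y [ 0.017 -1.    -0.013] z [ 0.609  0.02  -0.793]
tool shift cm [ 1.7  -0.74  0.61]
```

View pics/s3.png

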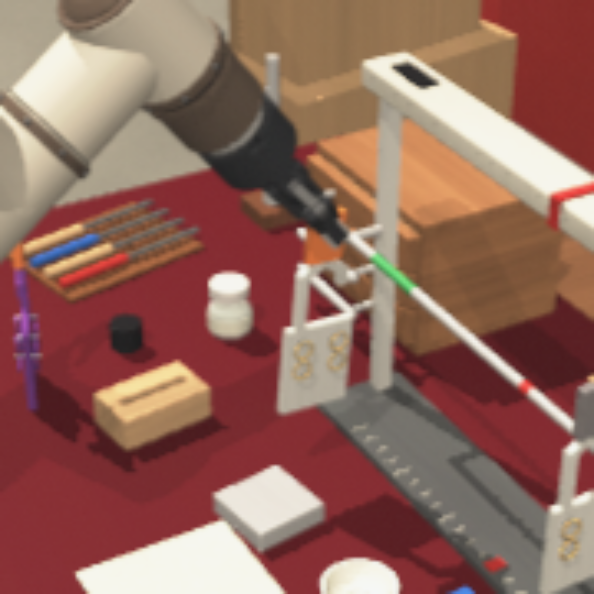

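send_rows(
  steps=[
    [[1.4,-0.1,0.75,0,0],[1.4,-0.1,0.75,0,0],[1.4,-0.1,0.75,0,0]],
  ],
)

```text
clock: 13.35
position: [594.6, 125.7, 262.9]
ee_rot: [0.948, 0.009, 0.317, -0.006]
contact_force: [0.3, 0.6, -1.6]
gripper_width: 9.1
```

```bash
python3 -c "
from h import *
show((624,127,281))
"
```

```text
t 13.35 tcp [594.6 125.7 262.9] grasp [583.2 125.4 278.1] j [ 0.43  0.07 -0.78  1.15 -0.26  0.1 ] F [ 0.3  0.6 -1.6] w 9.1
lean 36.9 az 1.7 x [0.799 0.013 0.601] y [ 0.021 -1.    -0.006] z [ 0.601  0.018 -0.799]
tool shift cm [ 3.44 -0.07  2.22]
```

send_rows(
  steps=[
    [[1.3,0,0.6,0,0],[1.2,0,0.7,0,0],[1.1,0,0.8,0,0]],
  ],
)

```text
clock: 13.6
position: [634.6, 126.8, 263.7]
ee_rot: [0.949, 0.011, 0.314, -0.005]
contact_force: [-0.8, -0.5, -1.8]
gripper_width: 9.0
```

```bash
python3 -c "
from h import *
show((624,127,281))
p,d=optics.get_image('side');cv2.imwrite('pics/s4.png',cv2.resize(p[120:240,240:380],None,fx=5,fy=5,interpolation=cv2.INTER_CUBIC));np.savez('s4.npz',p=p,d=d)
"
```

```text
t 13.6 tcp [634.6 126.8 263.7] grasp [623.3 126.5 279. ] j [ 0.44  0.14 -0.69  1.03 -0.28  0.22] F [-0.8 -0.5 -1.8] w 9.0
lean 36.6 az 1.5 x [0.803 0.017 0.596] y [ 0.023 -1.    -0.002] z [ 0.596  0.016 -0.803]
tool shift cm [ 0.18 -0.04 -0.12]
```

View pics/s4.png

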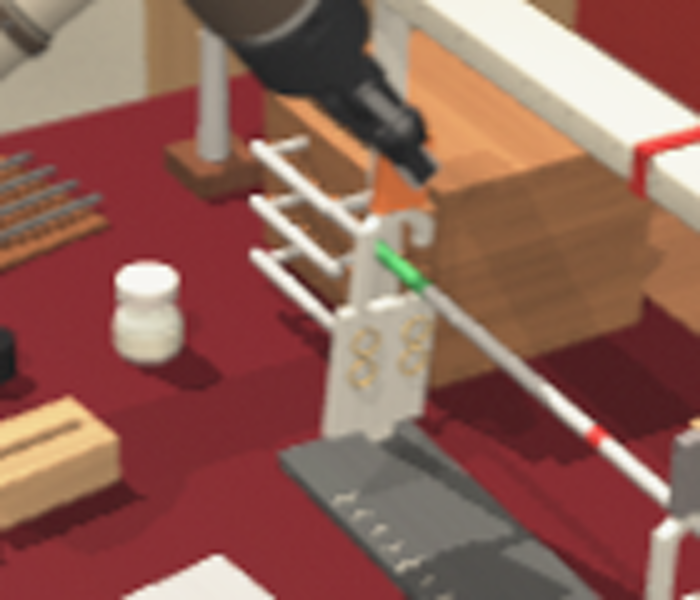

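send_rows(
  steps=[
    [[-0.6,0,0.8,0,0],[-0.6,0,0.8,0,0],[-0.5,0,0.65,0,0]],
  ],
)

```text
clock: 13.9
position: [635.0, 132.1, 233.2]
ee_rot: [0.95, 0.013, 0.313, -0.006]
contact_force: [-0.1, 2.3, 7.8]
gripper_width: 9.4
```

```bash
python3 -c "
from h import *
show((624,127,247))
"
```

```text
t 13.9 tcp [635.  132.1 233.2] grasp [623.7 131.7 248.5] j [ 0.3   0.17 -0.76  1.47 -0.16 -0.12] F [-0.1  2.3  7.8] w 9.4
lean 36.5 az 1.9 x [0.803 0.02  0.595] y [ 0.028 -1.    -0.004] z [ 0.595  0.02  -0.804]
tool shift cm [-0.08  0.47  0.13]
```

send_rows(
  steps=[
    [[0,0,0,0,0.15],[0,0,0,0,0.15],[0.1,0,-0.2,0,0.15]],
  ],
)

```text
clock: 14.15
position: [632.3, 130.1, 232.2]
ee_rot: [0.95, 0.013, 0.311, -0.005]
contact_force: [-0.3, 0.1, 0.8]
gripper_width: 12.7
```

```bash
python3 -c "
from h import *
show((620,0,249))
p,d=optics.get_image('side');cv2.imwrite('pics/s5.png',cv2.resize(p[120:240,240:380],None,fx=5,fy=5,interpolation=cv2.INTER_CUBIC));np.savez('s5.npz',p=p,d=d)
"
```

```text
t 14.15 tcp [632.3 130.1 232.2] grasp [621.1 129.8 247.6] j [ 0.32  0.17 -0.77  1.43 -0.17 -0.09] F [-0.3  0.1  0.8] w 12.7
lean 36.2 az 1.7 x [0.807 0.022 0.591] y [ 0.028 -1.    -0.001] z [ 0.59   0.017 -0.807]
tool shift cm [-0.29 12.97 -0.4 ]
```

View pics/s5.png

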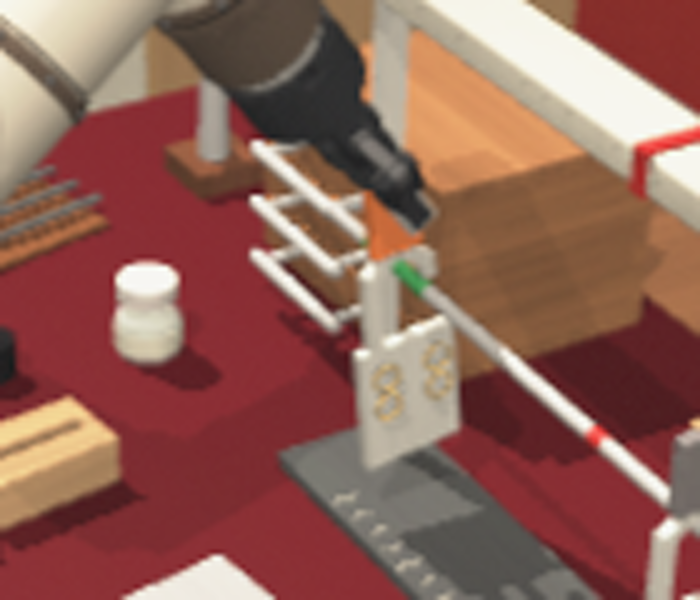

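send_rows(
  steps=[
    [[0,0.9,0,0,0.15],[0,0.9,0,0,0.15],[0,0.9,0,0,0.15],[0,0.9,0,0,0.15]],
  ],
)

```text
clock: 14.53
position: [632.9, 97.0, 238.6]
ee_rot: [0.951, 0.015, 0.309, -0.007]
contact_force: [0.0, 1.2, -0.4]
gripper_width: 12.9
```

```bash
python3 -c "
from h import *
show((620,0,249))
"
```

```text
t 14.53 tcp [632.9  97.  238.6] grasp [621.7  96.6 254. ] j [ 0.3   0.15 -0.76  1.27 -0.16  0.09] F [ 0.   1.2 -0.4] w 12.9
lean 36.0 az 2.1 x [0.809 0.024 0.588] y [ 0.032 -0.999 -0.004] z [ 0.587  0.022 -0.809]
tool shift cm [-0.66  9.65  0.09]
```

send_rows(
  steps=[
    [[-0.2,0.9,0.2,0,0.15],[-0.2,0.9,0.2,0,0.15],[-0.2,0.9,0.1,0,0.15],[-0.1,0.9,0.1,0,0.15]],
  ],
)

```text
clock: 14.87
position: [632.1, 62.0, 239.5]
ee_rot: [0.952, 0.015, 0.305, -0.009]
contact_force: [-0.8, 1.0, -0.7]
gripper_width: 12.8
```

```bash
python3 -c "
from h import *
show((620,0,249))
"
```

```text
t 14.87 tcp [632.1  62.  239.5] grasp [621.1  61.6 254.9] j [ 0.29  0.14 -0.74  1.07 -0.16  0.3 ] F [-0.8  1.  -0.7] w 12.8
lean 35.6 az 2.6 x [0.813 0.024 0.582] y [ 0.034 -0.999 -0.007] z [ 0.581  0.026 -0.813]
tool shift cm [-0.58  6.15  0.26]
```

send_rows(
  steps=[
    [[-0.3,0.9,0.35,0,0.15],[-0.3,0.9,0.35,0,0.15],[-0.3,0.9,0.3,0,0.15],[-0.2,0.9,0.3,0,0.15],[-0.2,0.9,0.3,0,0.15]],
  ],
)

```text
clock: 15.28
position: [636.6, 19.6, 237.6]
ee_rot: [0.952, 0.018, 0.306, -0.014]
contact_force: [-0.2, 2.5, 2.9]
gripper_width: 13.0
```

```bash
python3 -c "
from h import *
show((620,-86,249))
"
```

```text
t 15.28 tcp [636.6  19.6 237.6] grasp [625.6  18.9 253. ] j [ 0.26  0.15 -0.69  0.79 -0.16  0.6 ] F [-0.2  2.5  2.9] w 13.0
lean 35.7 az 3.8 x [0.812 0.025 0.583] y [ 0.043 -0.999 -0.017] z [ 0.582  0.039 -0.812]
tool shift cm [-0.95 10.46 -0.4 ]
```

send_rows(
  steps=[
    [[-0.5,0.9,0,0.01,0.15],[-0.5,0.9,0,0.01,0.15],[-0.4,0.9,0,0,0.15],[-0.4,0.9,0,0,0.15],[-0.3,0.9,0,0,0.15]],
  ],
)

```text
clock: 15.7
position: [626.8, -22.9, 237.8]
ee_rot: [0.949, 0.011, 0.315, -0.024]
contact_force: [-0.1, 2.1, 0.4]
gripper_width: 12.8
```

```bash
python3 -c "
from h import *
show((620,-86,249))
"
```

```text
t 15.7 tcp [626.8 -22.9 237.8] grasp [615.5 -23.9 253. ] j [ 0.22  0.13 -0.66  0.53 -0.16  0.87] F [-0.1  2.1  0.4] w 12.8
lean 36.8 az 5.0 x [0.802 0.005 0.597] y [ 0.036 -0.999 -0.039] z [ 0.596  0.053 -0.801]
tool shift cm [0.09 6.23 0.27]
```

send_rows(
  steps=[
    [[-0.1,0.9,0.1,0,0.15],[0,0.9,0.1,0,0.15],[-0.1,0.9,0.1,0,0.15],[0,0.9,0.1,0,0.15],[0,0.5,0,0,0.15]],
  ],
)

```text
clock: 16.12
position: [630.8, -61.8, 238.3]
ee_rot: [0.946, 0.012, 0.323, -0.029]
contact_force: [-0.4, 0.5, -0.8]
gripper_width: 12.9
```

```bash
python3 -c "
from h import *
show((620,-86,249))
p,d=optics.get_image('side');cv2.imwrite('pics/s6.png',cv2.resize(p[150:270,290:430],None,fx=5,fy=5,interpolation=cv2.INTER_CUBIC));np.savez('s6.npz',p=p,d=d)
p,d=optics.get_image('top');np.savez('t6.npz',p=p,d=d);cv2.imwrite('pics/t6.png',cv2.resize(p[110:210,300:420],None,fx=6,fy=6,interpolation=cv2.INTER_CUBIC))
"
```

```text
t 16.12 tcp [630.8 -61.8 238.3] grasp [619.2 -63.  253.3] j [ 0.17  0.15 -0.54  0.2  -0.22  1.24] F [-0.4  0.5 -0.8] w 12.9
lean 37.8 az 5.9 x [0.791 0.003 0.611] y [ 0.041 -0.998 -0.048] z [ 0.61   0.063 -0.79 ]
tool shift cm [-0.21  2.32  0.24]
```

View pics/s6.png

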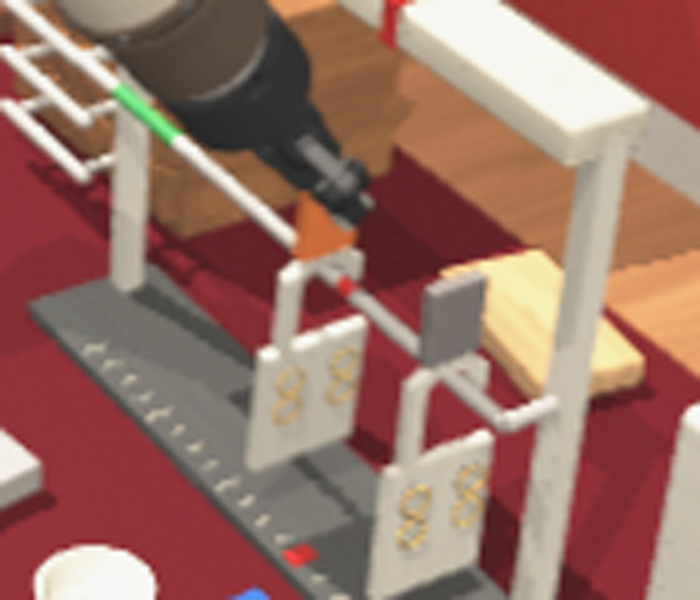

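```bash
cat > m.py <<'E'
from h import *
def meas(D,n="side"):
    p,d=D["p"],D["d"];hs=cv2.cvtColor(p,cv2.COLOR_BGR2HSV).astype(int)
    vv,uu=np.mgrid[0:400,0:640];W=world(n,uu,vv,d);X,Y,Z=W[...,0],W[...,1],W[...,2]
    red=((hs[...,0]<8)|(hs[...,0]>172))&(hs[...,1]>140)&(d>0)
    m=red&(abs(Z-200)<12)&(abs(X-620)<25)&(abs(Y+86)<30);v,u=np.nonzero(m)
    if m.sum():print(n,"red",m.sum(),W[m].mean(0).round(1),W[m].min(0).round(1),W[m].max(0).round(1),"ray z203",onplane(n,u.mean(),v.mean(),203).round(1))
    m=red&(abs(Z-12)<6)&(abs(Y+86)<30)&(abs(X-600)<30)
    if m.sum():print(n,"tick",m.sum(),W[m].mean(0).round(1))
    m=red&(Z>345)&(Z<390)&(abs(X-650)<50)&(abs(Y+86)<30)
    if m.sum():print(n,"clip",m.sum(),W[m].mean(0).round(1))
    m=(Z>65)&(Z<140)&(X>590)&(X<655)&(Y>-135)&(Y<150)&(hs[...,1]<60)&(hs[...,2]>120)
    if m.sum()>20:
        A=np.c_[W[m][:,0]-620,W[m][:,2]-145,np.ones(m.sum())]
        r=W[m][:,1];k=abs(r-np.median(r))<6;c=np.linalg.lstsq(A[k],r[k],rcond=None)[0];print(n,"plate",k.sum(),np.median(r),"yaw,roll(deg)",np.degrees(c[:2]).round(1),"res",(r[k]-A[k]@c).std().round(1),"x range",np.percentile(W[m][:,0],[2,98]).round(1),"z",np.percentile(W[m][:,2],[2,98]).round(1))
    o=(hs[...,0]>5)&(hs[...,0]<20)&(hs[...,1]>150)&(Z>195)&(Z<275)&(X>590)&(X<655)&(abs(Y)<150)
    if o.sum():print(n,"tab",o.sum(),np.median(W[o],0).round(1))
if __name__=="__main__":
    meas(np.load("s6.npz"));meas(np.load("t6.npz"),"top");meas(np.load("side0.npz"));meas(np.load("top0.npz"),"top")
E
python3 m.py
```

```text
side red 11 [616.3 -85.5 204. ] [612.9 -90.4 198.8] [623.1 -81.2 207.1] ray z203 [617.2 -84.4 203. ]
side tick 19 [600.6 -85.7  14. ]
side clip 65 [646.3 -86.8 377.9]
side plate 223 -51.181744386521665 yaw,roll(deg) [-0.1 -4.7] res 1.6 x range [590.8 653.8] z [ 66.9 138.2]
side tab 93 [607.8 -63.7 229.4]
top clip 106 [651.8 -85.7 379.8]
top tab 40 [624.8 -65.3 259.4]
side clip 68 [645.7 -86.4 377.4]
top red 12 [620.4 -85.  204. ] [616.3 -88.1 199.7] [625.4 -82.1 207.7] ray z203 [620.6 -85.1 203. ]
top tick 21 [602.1 -85.7  13.8]
top clip 109 [652.2 -85.7 379.9]
```

send_rows(
  steps=[
    [[-0.1,0.8,0.1,0,0.15],[0,0.8,0.1,0,0.15],[0,0.8,0.1,0,0.15],[0,0.2,0,0,0.15]],
  ],
)

```text
clock: 16.55
position: [633.7, -85.8, 237.2]
ee_rot: [0.945, 0.012, 0.326, -0.031]
contact_force: [0.5, 1.7, -1.4]
gripper_width: 13.0
```

```bash
python3 -c "
from m import *
show((620,-91,251))
for n in('side','top'):
  p,d=optics.get_image(n);meas(dict(p=p,d=d),n)
"
```

```text
t 16.55 tcp [633.7 -85.8 237.2] grasp [622.  -87.  252.1] j [ 0.12  0.16 -0.48  0.04 -0.26  1.44] F [ 0.5  1.7 -1.4] w 13.0
lean 38.3 az 6.1 x [0.787 0.004 0.617] y [ 0.043 -0.998 -0.05 ] z [ 0.616  0.066 -0.785]
tool shift cm [-0.23  0.39 -0.06]
side tick 18 [602.6 -85.1  14.2]
side clip 66 [645.7 -87.1 378. ]
side plate 199 -80.53752185363626 yaw,roll(deg) [ 3.2 -2.5] res 1.9 x range [590.9 648.6] z [ 67.3 139.4]
side tab 89 [611.2 -87.9 229.6]
top clip 106 [651.6 -85.7 380. ]
top tab 43 [628.1 -89.  259.2]
```

send_rows(
  steps=[
    [[-0.1,0.4,0,0,0.15],[0,0,0,0,0.15],[0,0,0,0,0.3],[0,0,0,0,0.3],[0,0,0,0,0.3]],
  ],
)

```text
clock: 17.07
position: [631.8, -88.5, 236.0]
ee_rot: [0.945, 0.013, 0.326, -0.03]
contact_force: [-0.3, 0.7, 0.4]
gripper_width: 25.7
```

```bash
python3 -c "
from m import *
show((620,-91,251))
for n in('side','top'):
  p,d=optics.get_image(n);meas(dict(p=p,d=d),n);np.savez(n+'7.npz',p=p,d=d)
"
```

```text
t 17.07 tcp [631.8 -88.5 236. ] grasp [620.1 -89.8 250.9] j [ 0.12  0.16 -0.47  0.03 -0.27  1.46] F [-0.3  0.7  0.4] w 25.7
lean 38.2 az 6.1 x [0.787 0.005 0.616] y [ 0.045 -0.998 -0.048] z [ 0.615  0.066 -0.786]
tool shift cm [ 0.    0.12 -0.02]
side tick 18 [602.4 -85.3  14.9]
side clip 65 [645.8 -87.1 377.9]
side plate 240 -89.8900147505012 yaw,roll(deg) [3.  1.5] res 1.9 x range [590.8 649.6] z [ 65.7 139.4]
side tab 82 [610.3 -87.9 228.3]
top clip 108 [652.  -85.8 380.2]
top tab 35 [629.6 -84.  259.1]
```

send_rows(
  steps=[
    [[0,0,0,0,0.35],[0,0,0,0,0.35],[0,0,0,0,0.35],[0,0,0,0,0.35],[0,0,0,0,0.35],[0,0,0,0,0.35],[0,0,0,0,0.35],[0,0,0,0,0.35]],
  ],
)

```text
clock: 17.83
position: [631.7, -88.6, 235.7]
ee_rot: [0.945, 0.013, 0.325, -0.03]
contact_force: [0.6, 0.1, 0.6]
gripper_width: 30.2
```

```bash
python3 -c "
from m import *
show((620,-91,251))
for i in range(2):
 for n in('side','top'):
  p,d=optics.get_image(n);meas(dict(p=p,d=d),n)
 cv2.imwrite('pics/t8.png',cv2.resize(p[110:210,300:420],None,fx=6,fy=6,interpolation=cv2.INTER_CUBIC))
"
```

```text
t 17.83 tcp [631.7 -88.6 235.7] grasp [620.  -89.8 250.6] j [ 0.12  0.16 -0.48  0.03 -0.27  1.46] F [0.6 0.1 0.6] w 30.2
lean 38.2 az 6.1 x [0.788 0.005 0.616] y [ 0.045 -0.998 -0.048] z [ 0.614  0.065 -0.786]
tool shift cm [ 0.02  0.12 -0.04]
side tick 17 [601.5 -86.3  13.6]
side clip 66 [646.3 -86.5 377.5]
side plate 250 -88.11114706435654 yaw,roll(deg) [2.9 0.7] res 1.9 x range [591.1 652. ] z [ 67.3 139. ]
side tab 85 [609.6 -87.9 227.6]
top tick 1 [585.3 -81.9   6.3]
top clip 106 [651.7 -85.7 379.9]
top tab 38 [630.2 -83.8 259. ]
side tick 17 [600.5 -86.7  14.7]
side clip 66 [646.3 -86.5 377.5]
side plate 245 -88.14860889482773 yaw,roll(deg) [ 2.2 -0.1] res 2.0 x range [590.8 650.6] z [ 65.8 139.2]
side tab 85 [610.6 -87.5 227.4]
top clip 105 [652.  -85.8 379.7]
top tab 37 [629.7 -83.9 259.2]
```

View pics/t8.png

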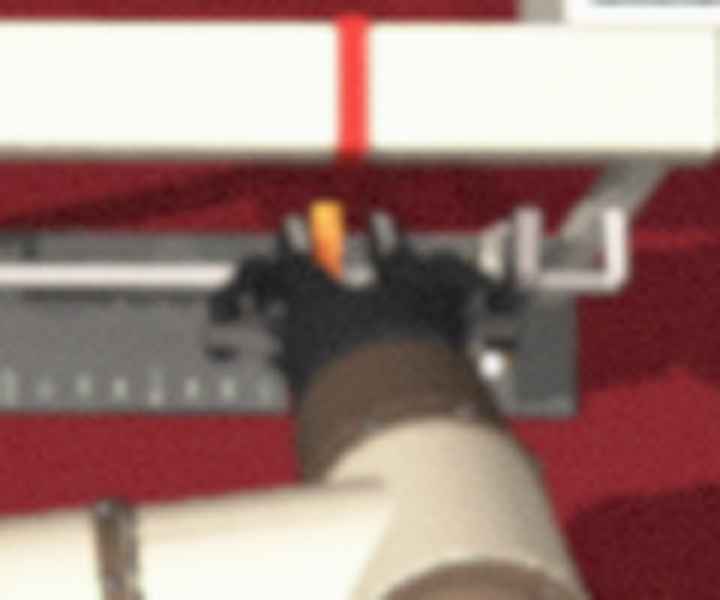

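send_rows(
  steps=[
    [[0,0.22,0,0,0.35],[0,0,0,0,0.25],[0,0,0,0,0.15],[0,0,0,0,0.15],[0,0,0,0,0.15]],
  ],
)

```text
clock: 18.45
position: [632.0, -90.9, 235.8]
ee_rot: [0.945, 0.013, 0.326, -0.03]
contact_force: [0.1, 0.8, 0.2]
gripper_width: 12.7
```

send_rows(
  steps=[
    [[0,0,0,0,0.35],[0,0,0,0,0.35],[0,0,0,0,0.35],[0,0,0,0,0.35],[0,0,0,0,0.35],[0,0,0,0,0.35],[0,0,0,0,0.35],[0,0,0,0,0.35]],
  ],
)

```text
clock: 19.12
position: [631.8, -91.0, 235.6]
ee_rot: [0.945, 0.013, 0.326, -0.03]
contact_force: [0.2, -0.8, -0.0]
gripper_width: 30.1
```

```bash
python3 -c "
from m import *
show((620,-91,251))
for i in range(2):
 for n in('side','top'):
  p,d=optics.get_image(n);meas(dict(p=p,d=d),n)
"
```

```text
t 19.12 tcp [631.8 -91.  235.6] grasp [620.2 -92.2 250.6] j [ 0.11  0.16 -0.47  0.01 -0.27  1.48] F [ 0.2 -0.8 -0. ] w 30.1
lean 38.2 az 6.1 x [0.788 0.005 0.616] y [ 0.045 -0.998 -0.048] z [ 0.614  0.066 -0.786]
tool shift cm [ 0.01 -0.13 -0.04]
side tick 16 [599.5 -85.2  13.4]
side clip 66 [646.2 -86.5 377.5]
side plate 259 -91.49802961738361 yaw,roll(deg) [-0.5  1.2] res 1.9 x range [592.3 652.1] z [ 66.9 138.2]
side tab 89 [609.3 -90.9 229.9]
top tick 3 [591.9 -76.1  12.9]
top clip 108 [652.  -85.8 380.1]
top tab 38 [628.9 -86.5 259. ]
side tick 16 [603.3 -85.1  14.8]
side clip 66 [645.9 -86.9 377.8]
side plate 272 -94.17779238860547 yaw,roll(deg) [-0.4  2.1] res 1.9 x range [590.7 651.6] z [ 65.9 138.9]
side tab 92 [609.7 -89.8 228.5]
top tick 2 [602.4 -81.6  13.3]
top clip 105 [652.  -85.7 379.7]
top tab 38 [629.6 -86.6 259. ]
```

send_rows(
  steps=[
    [[0,0,0,0,0.6],[0,0,0,0,0.6],[0,0,0,0,0.6],[0,0,0,0,0.6],[0,-0.05,-1,0,0.6],[0,-0.1,-1.5,0,0.6],[0,-0.1,-1.5,0,0.6],[0,-0.1,-1.5,0,0.6]],
  ],
)

```text
clock: 19.98
position: [595.7, -91.2, 277.4]
ee_rot: [0.946, 0.013, 0.322, -0.03]
contact_force: [-0.4, 0.3, -0.4]
gripper_width: 51.4
```

```bash
python3 -c "
from m import *
show((520,-86,300))
for n in('side','top'):
  p,d=optics.get_image(n);meas(dict(p=p,d=d),n)
"
```

```text
t 19.98 tcp [595.7 -91.2 277.4] grasp [584.2 -92.5 292.4] j [ 0.12  0.06 -0.48  0.02 -0.38  1.46] F [-0.4  0.3 -0.4] w 51.4
lean 37.7 az 6.1 x [0.793 0.005 0.61 ] y [ 0.044 -0.998 -0.048] z [ 0.608  0.065 -0.791]
tool shift cm [-4.62 -0.96 -4.46]
side tick 15 [601.6 -85.   14.9]
side clip 66 [645.9 -86.9 377.8]
side plate 257 -89.17971671674468 yaw,roll(deg) [-0.  -0.1] res 2.0 x range [591.2 652.7] z [ 65.7 138.9]
side tab 143 [620.3 -91.2 234.8]
top red 2 [620.1 -82.1 205.1] [618.5 -82.2 204.4] [621.7 -82.1 205.9] ray z203 [620.6 -82.3 203. ]
top clip 108 [652.  -85.8 380. ]
top tab 57 [621.1 -86.5 258.5]
```

send_rows(
  steps=[
    [[-1.6,-0.1,-1.5,0,0.6],[-1.6,-0.1,-1.5,0,0.6],[-1.6,-0.1,-2,0,0.6],[-1.6,-0.1,-2,0,0.6],[-1.6,0,-2,0,0.6],[-1.6,0,-2,0,0.6],[0,0,0,0,0.6],[0,0,0,0,0.6],[0,0,0,0,0.6],[0,0,0,0,0.6]],
  ],
)

```text
clock: 20.92
position: [448.0, -95.0, 306.4]
ee_rot: [0.945, 0.013, 0.325, -0.03]
contact_force: [-0.4, -0.0, 0.4]
gripper_width: 51.2
```

```bash
python3 -c "
from m import *
show()
for i in range(2):
 for n in('side','top'):
  p,d=optics.get_image(n);meas(dict(p=p,d=d),n)
  if n=='side':cv2.imwrite('pics/s9.png',cv2.resize(p[140:300,280:440],None,fx=3.7,fy=3.7,interpolation=cv2.INTER_CUBIC))
"
```

```text
t 20.92 tcp [448.  -95.  306.4] grasp [436.4 -96.2 321.3] j [ 0.18 -0.26 -0.7   0.09 -0.47  1.36] F [-0.4 -0.   0.4] w 51.2
lean 38.0 az 6.1 x [0.789 0.005 0.614] y [ 0.044 -0.998 -0.049] z [ 0.613  0.066 -0.788]
side tick 17 [599.6 -86.1  14.3]
side clip 67 [645.8 -86.5 377.3]
side plate 260 -90.00483981547451 yaw,roll(deg) [-0.1 -0.4] res 2.0 x range [590.8 652.7] z [ 66. 139.]
side tab 193 [617.  -90.3 241.7]
top red 2 [619.8 -82.  206.6] [618.7 -82.1 205.1] [620.8 -81.9 208.2] ray z203 [620.6 -82.3 203. ]
top tick 8 [602.1 -83.1  14.9]
top clip 107 [652.1 -85.7 380.4]
top plate 26 -85.06499364124578 yaw,roll(deg) [ 0.5 11.6] res 0.7 x range [591.8 651.5] z [107.  134.8]
top tab 58 [620.2 -86.5 258.9]
side tick 17 [601.3 -83.9  13.9]
side clip 66 [645.9 -87.  377.9]
side plate 252 -90.04244845351067 yaw,roll(deg) [-0.2 -0.1] res 1.9 x range [591.8 653.1] z [ 65.5 138.5]
side tab 194 [617.8 -90.3 241.4]
top red 2 [619.7 -82.  206.8] [617.9 -82.1 205.1] [621.5 -81.9 208.5] ray z203 [620.6 -82.3 203. ]
top tick 8 [595.8 -80.4  12.6]
top clip 106 [651.7 -85.8 380. ]
top plate 26 -85.16104821660609 yaw,roll(deg) [ 0.3 10.6] res 0.8 x range [592.2 652. ] z [108.  136.3]
top tab 60 [619.7 -86.6 258.8]
```

View pics/s9.png

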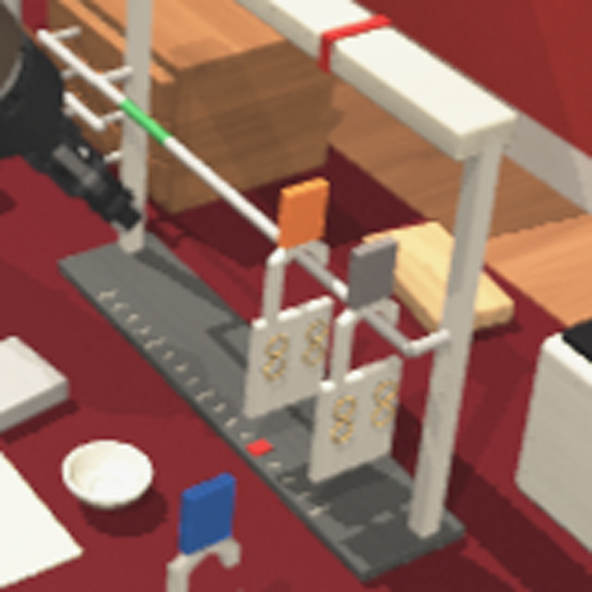

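```bash
python3 -c "
from bench import job;print(job.job_done())"
```

```text
the job is handed in; nothing more can be done
None
```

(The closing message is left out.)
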